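# Locate the sample carrier on its pin and latch it down

## Robot

A 7-joint arm with a two-finger parallel gripper is mounted at the origin on a cart in front of the work surface, level with it; the furniture and walls round the work are solid. World frame = base frame: x ahead of the robot, y to its left, z up, the work surface at z = 0. Lengths are in m, angles in rad, forces in N, time in s.
With the tool pointing down it reaches from about 0.4 to 0.85 m from the base axis. Payload 4.5 kg.
Tool frame: the origin (TCP) lies on the centre line of the jaws, within the pads' length; the fingertips stand r.tip_extent ahead of it and the grasp point (between the pads) is the TCP (r.tip_extent is the distance from the TCP to the fingertips, in m); z points along the fingers, y is the line along which they close (so a half turn about z gives the same grasp; the last joint's range is limited). The gripper opens to 88 mm and grips with 3 to 60 N. Pads are 18 mm wide; open, the fingers measure 123 mm over their backs; the gripper's body (75 mm by 187 mm) begins 45 mm behind the grasp point.
Start: joints at [-1.18, 0.689, -0.195, 1.565, 0.157, 0.902, -0.215], TCP at [0.218, 0.586, 0.258] pointing down, gripper open.
Joint ranges: [-3.01, 3.01], [-0.46, 2.08], [-1.47, 1.51], [0.13, 2.56], [-1, 4.14], [0.04, 2.09], [-2.66, 2.66]. Speed limits (rad/s): [2.57, 2.57, 3.14, 3.14, 3.14, 3.14, 3.14].

## Interface

Orientations are given as a unit quaternion [x, y, z, w].
In Python, from plant import sensors, vision, finish_job, r gives the robot as it stands. The module is installed in compiled form; this text tells all that it offers.
- The arm moves only by the tool step_arm, never from a script. Its argument "steps" is a list of rows, each a list of 2 entries, a list of its own where there are three numbers: the shift along the tool's x, y, z in cm, then the turn, a rotation vector about the tool's x, y, z in degrees. A call has 1 to 12 rows; each row shifts and turns the commanded pose from where the row before left it, along the tool's axes as they then stand; what a row does not reach is not made up. A row lasts 1/8 s, in which the tool goes at most 62.5 mm and 10.7 degrees, less where a joint would pass 70% of its speed; a pose out of reach is approached as far as the arm can. A call with a gripper value outside its range is refused whole. "claw" is the opening, from -1 (shut) to 1 (fully open), set as the call begins (left out, the last holds). The fingers move at their own pace and stop on an object; "grip_force" is the grip in N (left out, the last holds). Time passes only in rows, so rows that do not move let the fingers close. It gives the time, the measured TCP pose, the force, the opening and the grip force at its end, in the units of the state.
- sensors.get_state(): the state, without advancing time (a new reading comes with each control period).
- vision.snapshot(name): name is "side" or "top" or "wrist"; returns a dict with "img" (384x512x3 uint8, red, green, blue), "fx", "fy", "cx", "cy" (pixels), "k1" (the pictures are not rectified: a ray, as slopes to the right and down, at radius r is drawn at 1 + k1 r^2 times it, then the intrinsics apply), "position" and "rotation" of the camera in the world. Camera axes: x right, y down, z forward; pixel columns grow to the right and rows downward; lengths in m; the calibration is good to about 2 mm. A picture is of the moment at which its call begins. There is no depth.
- finish_job(): hands the job in; it is judged then, once.
The state is a dict: "clock": time; "q": joint angles; "qd": joint speeds; "joint_torque": joint torques, N m; "tool_pos": TCP position; "eef_rot": TCP orientation; "contact_force": force on the tool from outside, world axes, zero at the start; "moment": the same for the moment, N m; "opening": opening from 0.0 (shut) to 1.0 (fully open); "finger_force": force on a finger pad.
Only numpy, scipy, OpenCV 4.12 (cv2) and the standard library are available. Lean on these libraries where they do the work, as an engineer would, in place of code of your own. Each camera call takes 0.05 s, during which the arm holds its last target. There are 200 camera calls.

## Task

Locate the pale aluminium sample carrier on the dark steel stage: without lifting it off the stage, nudge it back against the blue fence and along it until its hole drops over the brass locating pin hidden under it (in line with the yellow mark on the fence) and it lies flat. Then swing the red latch fully across it, to its stop, and let go. Leave everything else where it is.

Things in the scene. Friction and masses are not known exactly. Their poses are not given: they have to be found in the camera images.
- stage: fixed dark steel stage on the bench, top face 20 mm above the bench, z up. Origin: on the axis of the brass locating pin, at bench height. In its own frame it reaches from x -100 to +85 mm and y -205 to +120 mm. A blue fence stands along its far (+x) side
- fence_face (a point): foot of the blue fence's face, at stage x +55.5 mm, y -42.5 mm, 20 mm above the bench. The fence runs along the stage's y from -195 to +110 mm, is 15 mm thick and 18 mm high above the stage top. A yellow mark across its top, 3 mm wide, is in line with the pin (stage y 0)
- pin_tip (a point): centre of the top of the brass locating pin, 26.5 mm above the bench. The pin is 14 mm in diameter, 6.5 mm high above the stage, its upper 3 mm tapering to 8 mm
- carrier: loose pale aluminium plate 110 (x) x 190 (y) x 9 mm, about 0.45 kg, too wide to grip, an engraved circle in its -y half. Origin: centre of underside. At the start askew by up to 7 degrees, clear of the fence, +y end resting on the pin, -y end on the stage. Seated: origin at stage x 0, y -35 mm, 20 mm above the bench, axes parallel to the stage's
- carrier_hole (a point): centre, at the underside, of the carrier's one through hole (19.5 mm diameter, at carrier x 0, y +35 mm). Starts 20 to 41 mm short of the pin, towards the stage's -y. With the carrier against the fence the hole is in line with the pin: pushed along stage +y it comes over the pin, drops 6.5 mm, and the pin then stops it
- latch (a joint): red bar 16 mm wide, 8 mm thick, underside 31.5 mm above the bench, turning level on a pillar at stage x -30, y +85 mm. 0 (open): points to stage -x; grows anticlockwise seen from above; 1.571 (stop): points to stage -y, over the seated carrier. Starts at 0 to 0.35; friction 0.04 N m, stays where left
- latch_pivot (a point): point on the latch's turning axis, 35.5 mm above the bench
- latch_knob (a point): middle of the black upright knob at the free end of the latch bar, 62 mm from the turning axis, 54.5 mm above the bench; the knob is 12 to 18 mm in diameter, from 39.5 to 69.5 mm above the bench
- tin: bystander: round metal sample tin with dark filling, 57 mm in diameter, 35 mm high, on the bench; origin at the centre of its underside
- watch: bystander: yellow stopwatch, 82 x 64 x 20 mm, on the bench; origin at the centre of its underside

How it is judged:
By the outcome, as a careful person would: the job done as asked, in the order asked, and still so for the second after the job is handed in, with the robot touching nothing.
It also fails if it takes over 61 s, if anything falls off the work surface, if the arm or the gripper's body presses on something with over 40 N, if the wrist force passes 120 N, or if a joint passes its speed limit or range.

## Working session

There is one attempt and no reset: what is moved stays moved. The work goes in short steps, Python scripts to look and compute and a tool call to move; the robot and the scene stay as the last step left them, time stands still between calls to the robot, and variables do not carry over. Pictures are saved under pics/ and viewed, at most 10 in all, crops included, and the job is handed in when it is done.

Besides the shell and the picture viewer there is one more tool, called after "Call:" as name([rows], argument=value, ...), one row to a line, values as JSON. step_arm: Moves the arm, as the interface text tells. Its arguments: {"type":"object","properties":{"steps":{"type":"array"},"claw":{"type":"number"},"grip_force":{"type":"number"}},"required":["steps"]}

```bash
mkdir -p pics
python3 - <<'E'
from plant import sensors, vision, r
import cv2,pickle
for n in("top","side"):
    s=vision.snapshot(n); pickle.dump(s,open(f"{n}0.pkl","wb"))
    cv2.imwrite(f"pics/{n}0.png",cv2.resize(s["img"][:,:,::-1],(800,600),interpolation=cv2.INTER_CUBIC))
    print(n,{k:v for k,v in s.items() if k!="img"})
st=sensors.get_state();print(st,r.tip_extent)
E
```

```text
top {'fx': 412.488624625798, 'fy': 412.488624625798, 'cx': 257.1105229451894, 'cy': 190.8670386570116, 'k1': 0.050480391649914864, 'position': array([0.36712897, 0.01889737, 1.46466419]), 'rotation': array([-0.70276081,  0.70804936, -0.04482336,  0.05276563])}
side {'fx': 491.67367001296066, 'fy': 491.67367001296066, 'cx': 264.3525562296151, 'cy': 195.72747207476075, 'k1': -0.21682692997728883, 'position': array([-0.16431887,  1.19031428,  0.70372562]), 'rotation': array([-0.23580997,  0.80901373, -0.51883866,  0.14386414])}
{'clock': 0.1, 'q': array([-1.18019041,  0.68989861, -0.19450701,  1.5661973 ,  0.1573316 ,
        0.90250753, -0.21508397]), 'qd': array([ 0.00100286,  0.00013862,  0.00066617, -0.00480418,  0.00130113,
        0.00068856,  0.00099251]), 'joint_torque': array([-3.43871332e-03, -5.28494060e+01, -1.27150789e+00, -1.53836489e+01,
       -5.24968060e-02,  2.06669007e-03,  3.38901395e-05]), 'tool_pos': array([0.21817342, 0.58513237, 0.25700221]), 'eef_rot': array([ 1.77410519e-01,  9.84136603e-01, -8.06038566e-04, -6.89610974e-05]), 'contact_force': array([ 0.67455468,  0.91950795, -0.49422135]), 'moment': array([ 0.01089362,  0.03920837, -0.03548777]), 'finger_force': 0.0, 'opening': 0.9992760014548032} 0.019
```

View pics/top0.png

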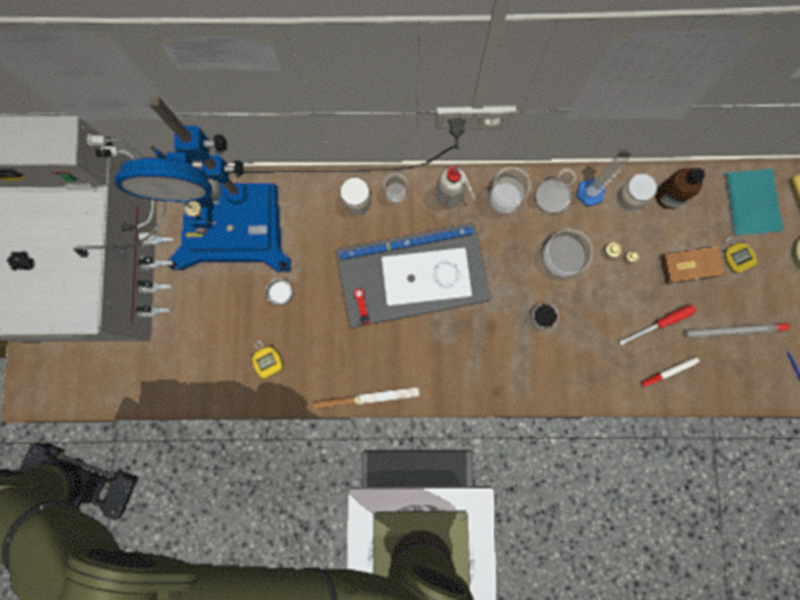

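View pics/side0.png

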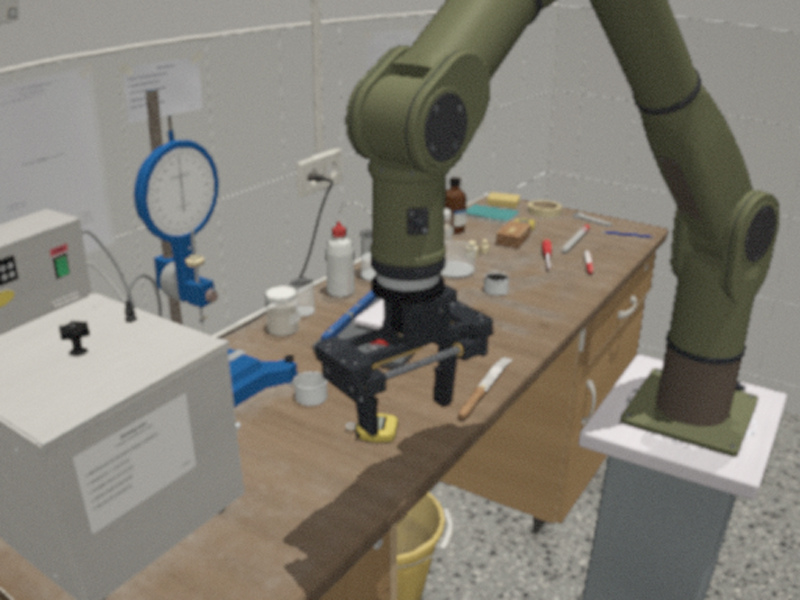

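The top picture (800x600 scale) shows the stage around (340..490, 230..325), with the blue fence on its far side and its yellow mark near (392,244). The carrier is at (427,275), the hole at (411,279), and the red latch runs from (358,293) to (364,318). The side view is mostly blocked by the gripper. Next I'll segment the parts and measure them.

```bash
cat > h.py <<'E'
import numpy as np,cv2,pickle
from scipy.spatial.transform import Rotation as R
def ray(s,uv):
    p=(np.atleast_2d(uv).astype(float)-[s["cx"],s["cy"]])/[s["fx"],s["fy"]]; q=p.copy()
    for _ in range(20): q=p/(1+s["k1"]*(q**2).sum(1,keepdims=True))
    d=np.c_[q,np.ones(len(q))]
    M=s["rotation"]; M=R.from_quat(M).as_matrix() if np.shape(M)==(4,) else np.array(M)
    return d@M.T
def at(s,uv,z):
    d=ray(s,uv); c=s["position"]; return (c+d*((z-c[2])/d[:,2])[:,None])[:,:2]
def proj(s,P):
    M=R.from_quat(s["rotation"]).as_matrix(); c=(np.atleast_2d(P)-s["position"])@M
    q=c[:,:2]/c[:,2:]; q=q*(1+s["k1"]*(q**2).sum(1,keepdims=True))
    return q*[s["fx"],s["fy"]]+[s["cx"],s["cy"]]
def big(m):
    n,l,st,_=cv2.connectedComponentsWithStats(m.astype(np.uint8)); return l==1+np.argmax(st[1:,4])
def rect(m):  # rect in pixels
    c=max(cv2.findContours(m.astype(np.uint8),0,cv2.CHAIN_APPROX_NONE)[0],key=len)
    return cv2.minAreaRect(c)
E
python3 - <<'E'
from h import *
s=pickle.load(open("top0.pkl","rb"));im=s["img"]
hsv=cv2.cvtColor(im,cv2.COLOR_RGB2HSV)
x0,x1,y0,y1=205,325,138,215
cv2.imwrite("pics/topc.png",cv2.resize(im[y0:y1,x0:x1,::-1],None,fx=6.5,fy=6.5,interpolation=cv2.INTER_CUBIC))
M=np.zeros(im.shape[:2],bool);M[y0:y1,x0:x1]=1
H,S,V=[hsv[...,i].astype(int) for i in range(3)]
masks=dict(blue=(abs(H-110)<15)&(S>120),red=((H<8)|(H>172))&(S>130),pale=(S<60)&(V>170))
for k,m in masks.items():
    m=big(m&M)
    yx=np.argwhere(m); z={'blue':.038,'red':.0395,'pale':.032}[k]
    P=at(s,yx[:,::-1],z); c,wh,a=cv2.minAreaRect(P.astype(np.float32)*1000); print(k,m.sum(),c,wh,a)
E
```

```text
blue 139 (704.232177734375, -39.27450942993164) (15.20392894744873, 115.7811050415039) 10.620508193969727
red 67 (556.2958984375, 127.07199096679688) (59.61109161376953, 18.930612564086914) 9.444714546203613
pale 1683 (616.857177734375, -20.160140991210938) (112.2599105834961, 191.30575561523438) 6.164909839630127
```

View pics/topc.png

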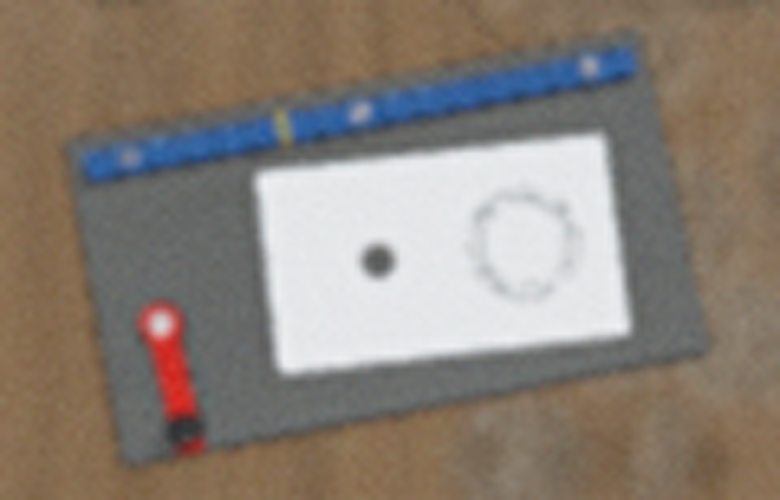

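The crop shows the fence top from (80..88, 150..182) to (630..636, 45..72), and the yellow mark at (283,126). Carrier corners are about (255,172), (604,135), (631,332) and (282,374), with the hole at (378,261). The latch pivot is at (160,323) and the knob at (186,430). I'll fit the poses from these.

```bash
cat > fit.py <<'E'
from h import *
from scipy.optimize import least_squares
def S(p,Q):
    c,n=np.cos(p[2]),np.sin(p[2]); Q=np.atleast_2d(Q)/1000.
    return np.c_[p[0]+c*Q[:,0]-n*Q[:,1],p[1]+n*Q[:,0]+c*Q[:,1],Q[:,2]]
def fit(s,Q,uv,g): 
    f=lambda p:(proj(s,S(p,Q))-uv).ravel()
    o=least_squares(f,g,loss="soft_l1"); return o.x,o.fun.reshape(-1,2)
E
python3 - <<'E'
from fit import *
s=pickle.load(open("top0.pkl","rb"))
px=lambda a:np.array([205,138])+(np.array(a)+.5)/6.5-.5
Q=[(70.5,110,38),(55.5,110,38),(55.5,-195,38),(70.5,-195,38),(85,120,20),(85,-205,20),(-100,-205,20),(-100,120,20),(63,0,38),(-30,85,39.5)]
uv=px([(80,152),(88,182),(636,72),(630,45),(70,140),(642,38),(703,350),(127,464),(283,126),(160,323)])
p,f=fit(s,Q,uv,[.61,.05,.17]);print(p,f.round(2).tolist())
# carrier: top slopes; +y end lifted 6.5 over ~ pin
c,_=fit(s,[(55,95,37),(55,-95,29),(-55,-95,29),(-55,95,37),(0,35,34.5)],px([(255,172),(604,135),(631,332),(282,374),(378,261)]),[.61,-.02,.1]);print(c,_.round(2).tolist())
k=at(s,px([(186,428)]),.0695)[0];pv=S(p,[-30,85,0])[0]
inv=lambda w:np.array([[np.cos(p[2]),np.sin(p[2])],[-np.sin(p[2]),np.cos(p[2])]])@(w-p[:2])*1000
print("carrier in stage",inv(c[:2]),np.degrees(c[2]-p[2]),"hole",inv(S(c,[0,35,0])[0,:2]))
print("pivot",pv,"knob",k,inv(k))
for q in [(55,95),(55,-95),(-55,-95),(-55,95)]: print(q,inv(S(c,[*q,0])[0,:2]))
np.save("stage.npy",p)
E
```

```text
[0.62375345 0.0536311  0.18575053] [[0.22, 0.14], [-0.25, -0.38], [0.26, 0.13], [0.32, 0.22], [-1.17, -0.33], [-0.11, -1.86], [1.33, 0.29], [-0.61, 0.41], [-0.0, 0.28], [0.04, 0.07]]
[ 0.61685056 -0.02105197  0.11501597] [[0.27, 0.27], [-0.14, -0.11], [-0.08, 0.05], [-0.19, -0.1], [0.15, -0.11]]
carrier in stage [-20.57693179 -72.12351295] -4.052791977995899 hole [-18.10328603 -37.21103557]
pivot [0.57857135 0.1316284  0.        ] knob [0.51868129 0.11562167] [-91.81602064  80.3293704 ]
(55, 95) [40.99971403 18.75176801]
(55, -95) [  27.57135129 -170.77310918]
(-55, -95) [ -82.15357761 -162.99879391]
(-55, 95) [-68.72521487  26.52608328]
```

Call:
step_arm([
  [[0,0,0],[0,0,-10.4]],
  [[0,0,0],[0,0,-10.4]],
  [[0,0,0],[0,0,-10.2]],
  [[-1.5,-5.2,0],[0,0,0]],
  [[-1.5,-5.2,0],[0,0,0]],
  [[-1.5,-5.2,0],[0,0,0]],
  [[-1.5,-5.2,0],[0,0,0]],
  [[-1.5,-5.2,0],[0,0,0]],
  [[-1.5,-5.2,0],[0,0,0]],
  [[-1.5,-5.2,0],[0,0,0]],
  [[-1.5,-5.2,0],[0,0,0]],
  [[-1.5,-5.2,0],[0,0,0]],
], claw=1)

```text
clock: 1.6
tool_pos: [0.4373, 0.1486, 0.2576]
eef_rot: [-0.092, 0.996, 0.0, -0.0]
contact_force: [-0.2, 1.3, 0.1]
opening: 1.001
finger_force: 0.0
```

```bash
cat > go.py <<'E'
import sys
from fit import *
from plant import sensors
def tcp():
    st=sensors.get_state(); p=np.load("stage.npy"); t=st["tool_pos"]
    M=np.array([[np.cos(p[2]),np.sin(p[2])],[-np.sin(p[2]),np.cos(p[2])]])
    m=R.from_quat(st["eef_rot"]).as_matrix(); y=np.degrees(np.arctan2(m[1,1],m[0,1])-p[2])
    f=st["contact_force"]
    print("t %.2f stage xy %s z %.1f  tooly ang(stage) %.2f  tilt z %s F(stage) %s"%(st["clock"],(M@(t[:2]-p[:2])*1000).round(1),t[2]*1000,y,m[:,2].round(4),np.r_[M@f[:2],f[2]].round(1)))
    return m
if __name__=="__main__":
    m=tcp()
    if len(sys.argv)>1:
        p=np.load("stage.npy"); a=list(map(float,sys.argv[1:4]))
        w=S(p,a)[0]-sensors.get_state()["tool_pos"]; print("tool shift cm",(m.T@w*100).round(2))
E
python3 go.py -105 -75 120
```

```text
t 1.60 stage xy [-165.7  127.8] z 257.6  tooly ang(stage) 89.92  tilt z [-1.e-04  0.e+00 -1.e+00] F(stage) [0.1 1.3 0.1]
tool shift cm [ -6.1  -20.27  13.76]
```

Call:
step_arm([
  [[-1.5,-5,0],[0,0,0]],
  [[-1.5,-5,0],[0,0,0]],
  [[-1.5,-5,2],[0,0,0]],
  [[-1.6,-5.3,4],[0,0,0]],
  [[0,0,0],[0,0,0]],
  [[0,0,0],[0,0,0]],
])

```text
clock: 2.35
tool_pos: [0.5314, -0.0331, 0.2009]
eef_rot: [-0.092, 0.996, 0.001, -0.0]
contact_force: [-0.4, -0.2, -0.3]
opening: 1.002
finger_force: 0.0
```

```bash
python3 go.py -105 -75 42.5
python3 - <<'E'
from fit import *
from plant import vision
s=vision.snapshot("wrist");pickle.dump(s,open("w0.pkl","wb"));print(s["position"],s["rotation"])
cv2.imwrite("pics/w0.png",cv2.resize(s["img"][:,:,::-1],(800,600),interpolation=cv2.INTER_CUBIC))
p=np.load("stage.npy")
print((proj(s,S(p,[(55.5,-42.5,20),(62.5,0,38),(-30,85,39.5),(-100,120,20),(-100,-205,20),(55.5,-195,38)]))*800/512).round(0).tolist())
E
```

```text
t 2.35 stage xy [-106.8  -68.2] z 200.9  tooly ang(stage) 89.93  tilt z [-9.0e-04  1.1e-03 -1.0e+00] F(stage) [-0.4 -0.2 -0.3]
tool shift cm [-0.19 -0.7  15.84]
[ 0.45035424 -0.04706381  0.32805653] [0.63065935 0.75946312 0.12330123 0.10139706]
[[440.0, 480.0], [500.0, 504.0], [637.0, 390.0], [691.0, 281.0], [196.0, 281.0], [230.0, 495.0]]
```

View pics/w0.png

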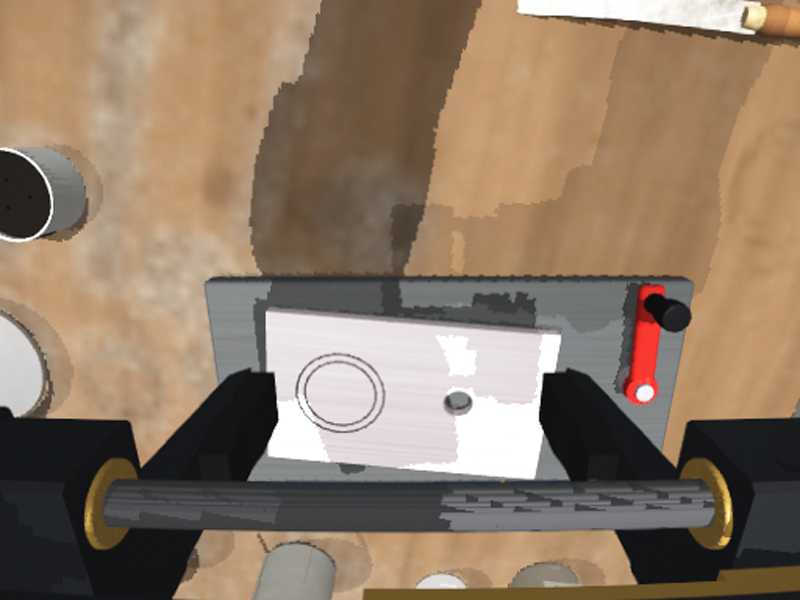

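The wrist view shows the fingers straddling in front of the carrier. The carrier's near edge runs from (266,310) to (560,332), the hole is at (458,402), the latch pivot at (645,393) and the knob at (670,315). The stage model agrees to within a few millimetres. Next I descend in front of the near edge.

Call:
step_arm([
  [[0,-0.4,4],[0,0,0]],
  [[0,-0.3,4],[0,0,0]],
  [[0,0,4],[0,0,0]],
  [[0,0,2.5],[0,0,0]],
  [[0,0,1.3],[0,0,0]],
  [[0,0,0],[0,0,0]],
  [[0,0,0],[0,0,0]],
])

```text
clock: 3.28
tool_pos: [0.5338, -0.0404, 0.0442]
eef_rot: [-0.092, 0.996, 0.0, 0.001]
contact_force: [0.2, -0.0, 0.3]
opening: 1.0
finger_force: 0.0
```

```bash
python3 go.py -90 -75 42.5
```

```text
t 3.27 stage xy [-105.8  -75.8] z 44.2  tooly ang(stage) 89.94  tilt z [ 2.e-03  3.e-04 -1.e+00] F(stage) [ 0.2 -0.1  0.3]
tool shift cm [-1.58  0.08  0.18]
```

Call:
step_arm([
  [[-0.5,0,0.15],[0,0,0]],
  [[-0.5,0,0],[0,0,0]],
  [[-0.3,0,0],[0,0,0]],
  [[-0.3,0,0],[0,0,0]],
  [[-0.3,0,0],[0,0,0]],
  [[-0.3,0,0],[0,0,0]],
  [[-0.3,0,0],[0,0,0]],
  [[-0.3,0,0],[0,0,0]],
  [[-0.3,0,0],[0,0,0]],
  [[-0.3,0,0],[0,0,0]],
  [[0,0,0],[0,0,0]],
  [[0,0,0],[0,0,0]],
])

```text
clock: 4.78
tool_pos: [0.5671, -0.034, 0.0417]
eef_rot: [-0.092, 0.996, 0.0, 0.001]
contact_force: [-0.4, 0.4, -0.2]
opening: 1.003
finger_force: 0.3
```

```bash
python3 go.py -63.5 -75 42.5;python3 - <<'E'
from fit import *
from plant import vision
s=vision.snapshot("top");cv2.imwrite("pics/t1.png",cv2.resize(s["img"][138:215,205:325,::-1],None,fx=6.5,fy=6.5,interpolation=cv2.INTER_CUBIC))
E
```

```text
t 4.78 stage xy [-71.9 -75.6] z 41.7  tooly ang(stage) 89.94  tilt z [ 1.3e-03  9.0e-04 -1.0e+00] F(stage) [-0.4  0.5 -0.2]
tool shift cm [-0.84  0.07 -0.08]
```

View pics/t1.png

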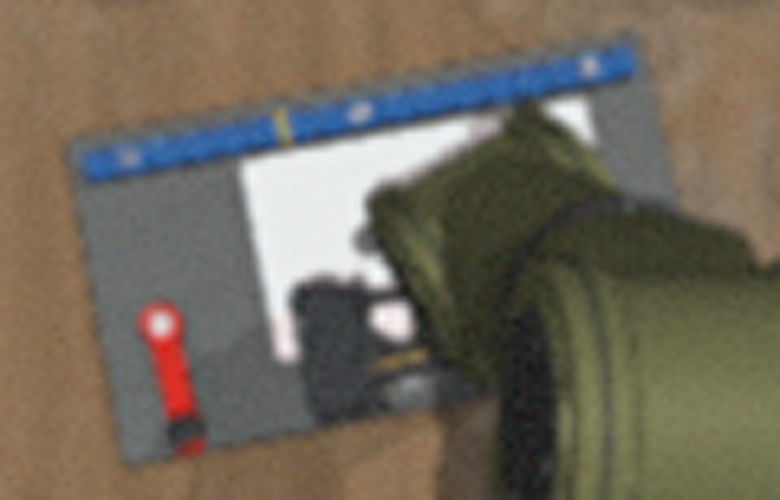

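The carrier is now square to the fence: its +y edge runs from (240,165) to (280,360), with a narrow gap left to the fence. I'll continue slowly until contact.

Call:
step_arm([
  [[-0.2,0,0],[0,0,0]],
  [[-0.2,0,0],[0,0,0]],
  [[-0.1,0,0],[0,0,0]],
  [[-0.1,0,0],[0,0,0]],
  [[0,0,0],[0,0,0]],
])

```text
clock: 5.45
tool_pos: [0.5724, -0.0336, 0.0416]
eef_rot: [-0.092, 0.996, -0.0, -0.0]
contact_force: [-3.7, -0.3, 1.9]
opening: 0.999
finger_force: 1.6
```

```bash
python3 go.py -63.5 -75 42.5
```

```text
t 5.45 stage xy [-66.6 -76.2] z 41.6  tooly ang(stage) 89.90  tilt z [ 0.e+00 -1.e-04 -1.e+00] F(stage) [-3.7  0.4  1.9]
tool shift cm [-0.31  0.12 -0.09]
```

Call:
step_arm([
  [[-0.1,0,0],[0,0,0]],
  [[-0.1,0,0],[0,0,0]],
  [[0,0,0],[0,0,0]],
])

```text
clock: 5.82
tool_pos: [0.574, -0.0334, 0.0416]
eef_rot: [-0.092, 0.996, -0.0, -0.0]
contact_force: [-4.6, -1.0, 2.9]
opening: 1.001
finger_force: 2.3
```

```bash
python3 go.py -63.5 -75 42.5
```

```text
t 5.83 stage xy [-65.  -76.3] z 41.6  tooly ang(stage) 89.91  tilt z [-8.e-04 -4.e-04 -1.e+00] F(stage) [-4.7 -0.1  2.9]
tool shift cm [-0.15  0.13 -0.09]
```

Call:
step_arm([
  [[-0.1,0,0],[0,0,0]],
  [[-0.1,0,0],[0,0,0]],
  [[0,0,0],[0,0,0]],
])

```text
clock: 6.2
tool_pos: [0.5742, -0.0333, 0.0413]
eef_rot: [-0.092, 0.996, -0.001, -0.002]
contact_force: [-7.1, -1.5, 3.7]
opening: 0.997
finger_force: 3.7
```

```bash
python3 go.py -63.5 -75 42.5
```

```text
t 6.20 stage xy [-64.8 -76.3] z 41.3  tooly ang(stage) 89.97  tilt z [-0.0042 -0.0015 -1.    ] F(stage) [-7.3 -0.1  3.7]
tool shift cm [-0.13  0.13 -0.12]
```

Call:
step_arm([
  [[-0.1,0,0],[0,0,0]],
  [[-0.1,0,0],[0,0,0]],
  [[0,0,0],[0,0,0]],
])

```text
clock: 6.58
tool_pos: [0.5743, -0.0333, 0.0411]
eef_rot: [-0.093, 0.996, -0.001, -0.004]
contact_force: [-10.2, -2.5, 6.1]
opening: 1.002
finger_force: 5.2
```

```bash
python3 go.py -63.5 -75 42.5
```

```text
t 6.58 stage xy [-64.7 -76.3] z 41.1  tooly ang(stage) 89.97  tilt z [-0.008  -0.0024 -1.    ] F(stage) [-10.5  -0.6   6.1]
tool shift cm [-0.12  0.13 -0.15]
```

The TCP has stopped at stage x -64.7 while the force keeps rising, so the carrier is against the fence. I'll back off, lift, narrow the gripper and turn 90° to push from the -y end.

Call:
step_arm([
  [[0.8,0,0],[0,0,0]],
  [[1.5,0,0],[0,0,0]],
  [[0,0,-3],[0,0,0]],
  [[0,0,-4],[0,0,0]],
  [[0,0,0],[0,0,10]],
  [[0,0,0],[0,0,10]],
  [[0,0,0],[0,0,10]],
  [[0,0,0],[0,0,10]],
  [[0,0,0],[0,0,10]],
  [[0,0,0],[0,0,10]],
  [[0,0,0],[0,0,10]],
  [[0,0,0],[0,0,10]],
], claw=-0.32)

```text
clock: 8.07
tool_pos: [0.5579, -0.036, 0.112]
eef_rot: [0.572, 0.821, 0.002, 0.002]
contact_force: [-0.0, -0.6, 0.1]
opening: 0.336
finger_force: 0.0
```

Call:
step_arm([
  [[0,0,0],[0,0,10]],
  [[-4,2,0],[0,0,0]],
  [[-4,3,0],[0,0,0]],
  [[-4,3,0],[0,0,0]],
  [[0,0,0],[0,0,0]],
  [[0,0,0],[0,0,0]],
])

```text
clock: 8.82
tool_pos: [0.6566, -0.1388, 0.1114]
eef_rot: [0.639, 0.769, 0.001, 0.0]
contact_force: [-0.3, 0.7, -0.2]
opening: 0.34
finger_force: 0.0
```

```bash
python3 go.py 0 -195 41.5;python3 - <<'E'
from fit import *
from plant import vision,sensors
print(sensors.get_state()["q"].round(2),sensors.get_state()["opening"])
for n in("wrist","top"):
    s=vision.snapshot(n);pickle.dump(s,open(n+"2.pkl","wb"))
a=s["img"][138:215,205:325,::-1]
cv2.imwrite("pics/t2.png",cv2.resize(a,None,fx=6.5,fy=6.5,interpolation=cv2.INTER_CUBIC))
E
```

```text
t 8.82 stage xy [  -3.3 -195.2] z 111.4  tooly ang(stage) -0.04  tilt z [ 0.001  0.001 -1.   ] F(stage) [-0.1  0.7 -0.2]
tool shift cm [0.01 0.32 6.99]
[ 0.11  0.93  0.06  1.53 -0.08  0.68  0.39] 0.33996655831688594
```

View pics/t2.png

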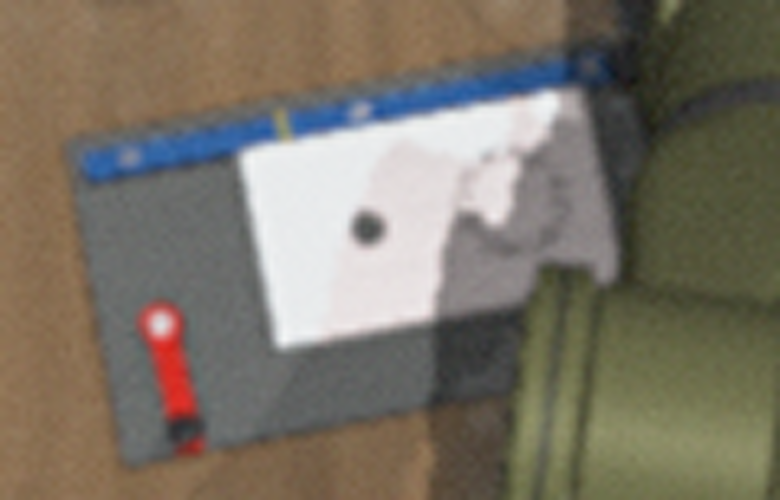

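The carrier lies flush along the fence, with the hole at (368,229), about 36 mm short of the pin. I'll descend behind its -y end and push along +y.

Call:
step_arm([
  [[0,0.3,3],[0,0,0]],
  [[0,0,3],[0,0,0]],
  [[0,0,1],[0,0,0]],
  [[0,0,0],[0,0,0]],
  [[0.5,0,0],[0,0,0]],
  [[0.5,0,0],[0,0,0]],
  [[0.3,0,0],[0,0,0]],
  [[0.3,0,0],[0,0,0]],
  [[0.3,0,0],[0,0,0]],
  [[0.3,0,0],[0,0,0]],
  [[0,0,0],[0,0,0]],
])

```text
clock: 10.3
tool_pos: [0.6552, -0.1172, 0.0415]
eef_rot: [0.639, 0.769, 0.0, -0.0]
contact_force: [-0.3, 1.0, -0.3]
opening: 0.341
finger_force: 0.0
```

```bash
python3 go.py 0 -139 41.5
```

```text
t 10.30 stage xy [  -0.7 -173.7] z 41.5  tooly ang(stage) -0.06  tilt z [-1.e-04  3.e-04 -1.e+00] F(stage) [-0.1  1.  -0.3]
tool shift cm [3.47 0.06 0.  ]
```

Call:
step_arm([
  [[0.3,0,0],[0,0,0]],
  [[0.3,0,0],[0,0,0]],
  [[0.3,0,0],[0,0,0]],
  [[0.3,0,0],[0,0,0]],
  [[0.3,0,0],[0,0,0]],
  [[0.2,0,0],[0,0,0]],
  [[0.2,0,0],[0,0,0]],
  [[0,0,0],[0,0,0]],
])

```text
clock: 11.3
tool_pos: [0.6515, -0.0987, 0.0415]
eef_rot: [0.639, 0.769, 0.0, -0.0]
contact_force: [-0.4, -1.9, -0.4]
opening: 0.343
finger_force: 1.0
```

```bash
python3 go.py 0 -139 41.5
```

```text
t 11.30 stage xy [  -0.8 -154.8] z 41.5  tooly ang(stage) -0.07  tilt z [-4.e-04  4.e-04 -1.e+00] F(stage) [-0.7 -1.8 -0.4]
tool shift cm [1.58 0.08 0.01]
```

Call:
step_arm([
  [[0.2,0,0],[0,0,0]],
  [[0.2,0,0],[0,0,0]],
  [[0.2,0,0],[0,0,0]],
  [[0.2,0,0],[0,0,0]],
  [[0.1,0,0],[0,0,0]],
  [[0,0,0],[0,0,0]],
])

```text
clock: 12.05
tool_pos: [0.6499, -0.0899, 0.0416]
eef_rot: [0.639, 0.769, 0.0, -0.0]
contact_force: [-0.1, -2.2, 1.0]
opening: 0.341
finger_force: 1.1
```

```bash
python3 go.py 0 -139 41.5
```

```text
t 12.05 stage xy [  -0.8 -145.9] z 41.6  tooly ang(stage) -0.07  tilt z [-3.e-04  4.e-04 -1.e+00] F(stage) [-0.5 -2.1  1. ]
tool shift cm [0.69 0.08 0.01]
```

Call:
step_arm([
  [[0.1,0,0],[0,0,0]],
  [[0.1,0,0],[0,0,0]],
  [[0.1,0,0],[0,0,0]],
  [[0.1,0,0],[0,0,0]],
  [[0,0,0],[0,0,0]],
])

```text
clock: 12.68
tool_pos: [0.6494, -0.0855, 0.0416]
eef_rot: [0.639, 0.769, 0.0, -0.0]
contact_force: [0.2, 0.4, 0.2]
opening: 0.34
finger_force: 0.0
```

```bash
python3 go.py 0 -139 41.5
```

```text
t 12.68 stage xy [  -0.4 -141.4] z 41.6  tooly ang(stage) -0.05  tilt z [ 1.e-04  8.e-04 -1.e+00] F(stage) [0.2 0.4 0.2]
tool shift cm [0.24 0.04 0.01]
```

Call:
step_arm([
  [[0.1,0,0],[0,0,0]],
  [[0.1,0,0],[0,0,0]],
  [[0,0,0],[0,0,0]],
])

```text
clock: 13.05
tool_pos: [0.649, -0.0848, 0.0416]
eef_rot: [0.639, 0.769, -0.0, 0.0]
contact_force: [0.2, -1.9, -0.6]
opening: 0.336
finger_force: 1.0
```

```bash
python3 go.py 0 -139 41.5
```

```text
t 13.05 stage xy [  -0.8 -140.7] z 41.6  tooly ang(stage) -0.10  tilt z [ 1.e-04 -7.e-04 -1.e+00] F(stage) [-0.2 -1.8 -0.6]
tool shift cm [0.17 0.08 0.01]
```

Call:
step_arm([
  [[0.1,0,0],[0,0,0]],
  [[0.1,0,0],[0,0,0]],
  [[0,0,0],[0,0,0]],
])

```text
clock: 13.42
tool_pos: [0.6485, -0.0823, 0.0416]
eef_rot: [0.639, 0.769, -0.0, -0.0]
contact_force: [-0.4, -2.0, -0.4]
opening: 0.339
finger_force: 1.1
```

```bash
python3 go.py 0 -139 41.5
```

```text
t 13.43 stage xy [  -0.8 -138.2] z 41.6  tooly ang(stage) -0.08  tilt z [-2.e-04 -0.e+00 -1.e+00] F(stage) [-0.8 -1.9 -0.4]
tool shift cm [-0.08  0.08  0.01]
```

Call:
step_arm([
  [[0.1,0,0],[0,0,0]],
  [[0.1,0,0],[0,0,0]],
  [[0,0,0],[0,0,0]],
])

```text
clock: 13.8
tool_pos: [0.6482, -0.0801, 0.0416]
eef_rot: [0.639, 0.769, 0.0, -0.0]
contact_force: [-0.6, -1.3, -0.1]
opening: 0.337
finger_force: 1.0
```

```bash
python3 go.py 0 -139 41.5
```

```text
t 13.80 stage xy [  -0.7 -135.9] z 41.6  tooly ang(stage) -0.07  tilt z [-1.e-04  3.e-04 -1.e+00] F(stage) [-0.8 -1.2 -0.1]
tool shift cm [-0.31  0.07  0.01]
```

Call:
step_arm([
  [[0.1,0,0],[0,0,0]],
  [[0.1,0,0],[0,0,0]],
  [[0,0,0],[0,0,0]],
])

```text
clock: 14.18
tool_pos: [0.648, -0.0795, 0.0417]
eef_rot: [0.639, 0.769, -0.0, 0.001]
contact_force: [0.7, -5.2, -0.7]
opening: 0.339
finger_force: 2.6
```

```bash
python3 go.py 0 -139 41.5;python3 - <<'E'
from fit import *
from plant import vision
s=vision.snapshot("top")
a=cv2.resize(s["img"][138:215,205:325,::-1],None,fx=4,fy=4,interpolation=cv2.INTER_CUBIC)
s=vision.snapshot("side");pickle.dump(s,open("side3.pkl","wb"))
u=proj(s,S(np.load("stage.npy"),[0,0,29]))[0].astype(int);print(u)
b=cv2.resize(s["img"][u[1]-40:u[1]+40,max(u[0]-60,0):u[0]+60,::-1],(480,290),interpolation=cv2.INTER_CUBIC)
cv2.imwrite("pics/t3.png",np.vstack([a[:,:480],b]))
E
```

```text
t 14.18 stage xy [  -0.7 -135.3] z 41.7  tooly ang(stage) -0.12  tilt z [ 6.0e-04 -1.4e-03 -1.0e+00] F(stage) [-0.2 -5.3 -0.7]
tool shift cm [-0.37  0.07  0.02]
[241 205]
```

View pics/t3.png

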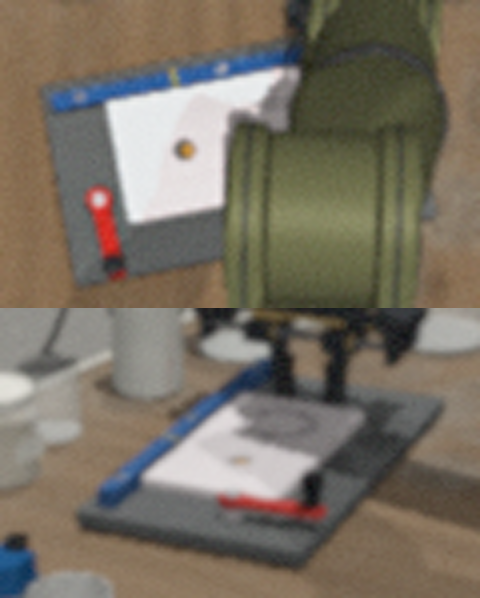

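The brass pin is visible in the hole at (184,149), and the side view shows the plate lying flat. The push stops hard against the pin, so the carrier is seated. I'll retreat, lift and turn for the latch.

Call:
step_arm([
  [[-1,0,0],[0,0,0]],
  [[-1.5,0,0],[0,0,0]],
  [[0,0,-4],[0,0,0]],
  [[0,0,-4],[0,0,0]],
  [[0,0,0],[0,0,10]],
  [[0,0,0],[0,0,10]],
  [[0,0,0],[0,0,10]],
  [[0,0,0],[0,0,10]],
  [[0,0,0],[0,0,10]],
  [[0,0,0],[0,0,10]],
  [[0,0,0],[0,0,10]],
  [[0,0,0],[0,0,10]],
], claw=0.14)

```text
clock: 15.78
tool_pos: [0.6525, -0.1029, 0.1215]
eef_rot: [0.984, 0.176, 0.0, -0.001]
contact_force: [-0.0, -0.2, 0.0]
opening: 0.575
finger_force: 0.0
```

```bash
python3 go.py -91.8 80.3 100; python3 -c "
from plant import sensors as s;print(s.get_state()['q'])"
```

```text
t 15.78 stage xy [  -0.7 -159.2] z 121.5  tooly ang(stage) -80.42  tilt z [-1.0e-04  1.5e-03 -1.0e+00] F(stage) [-0.1 -0.2  0. ]
tool shift cm [ -5.   -25.13   2.18]
[-0.13865572  0.95383833  0.4476632   1.57226349 -0.55049329  0.74434386
 -0.66129562]
```

Call:
step_arm([
  [[-1,-5,0],[0,0,0]],
  [[-1,-5,0],[0,0,0]],
  [[-1,-5,0],[0,0,0]],
  [[-1,-5,0],[0,0,0]],
  [[-1,-5,0],[0,0,4]],
  [[0,0,0],[0,0,0]],
  [[0,0,0],[0,0,0]],
])

```text
clock: 16.65
tool_pos: [0.5187, 0.1131, 0.1218]
eef_rot: [0.99, 0.144, 0.001, 0.0]
contact_force: [0.7, -0.3, -1.6]
opening: 0.569
finger_force: 0.0
```

```bash
python3 go.py -91.8 80.3 64
python3 - <<'E'
from fit import *
from plant import vision
s=vision.snapshot("wrist")
cv2.imwrite("pics/w4.png",cv2.resize(s["img"][:,:,::-1],(800,600),interpolation=cv2.INTER_CUBIC))
E
```

```text
t 16.65 stage xy [-92.3  77.9] z 121.8  tooly ang(stage) -84.07  tilt z [ 0.0011  0.     -1.    ] F(stage) [ 0.7 -0.4 -1.6]
tool shift cm [ 0.07 -0.24  5.78]
```

View pics/w4.png

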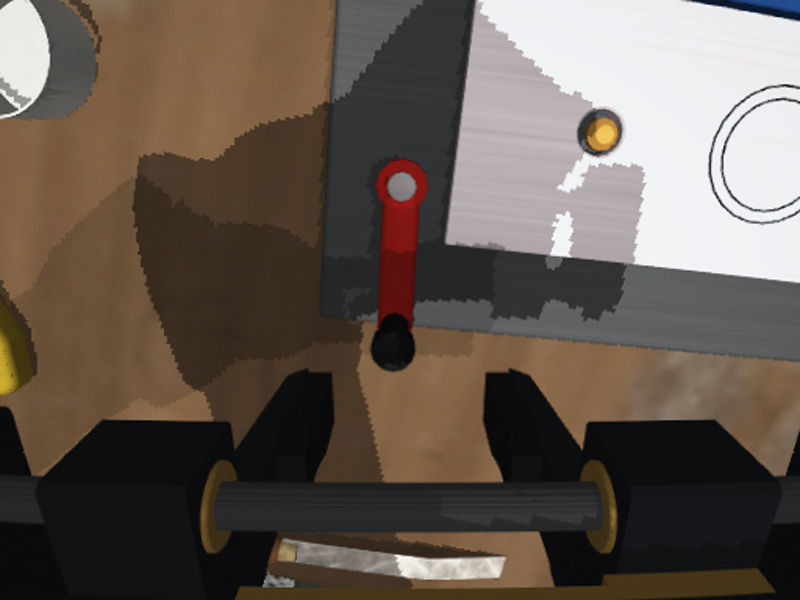

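The wrist view shows the brass pin inside the hole and the carrier flat. The knob at (393,345) lies between the fingers, about 3 mm left of the mid-line at 408. I'll descend and take hold lightly.

Call:
step_arm([
  [[0.1,-0.25,2],[0,0,1.5]],
  [[0,0,2],[0,0,0]],
  [[0,0,1.8],[0,0,0]],
  [[0,0,0],[0,0,0]],
  [[0,0,0],[0,0,0]],
])

```text
clock: 17.32
tool_pos: [0.5189, 0.1152, 0.0641]
eef_rot: [0.991, 0.13, 0.001, 0.0]
contact_force: [0.1, 0.3, 0.2]
opening: 0.567
finger_force: 0.0
```

Call:
step_arm([
  [[0,0,0],[0,0,0]],
  [[0,0,0],[0,0,0]],
  [[0,0,0],[0,0,0]],
  [[0,0,0],[0,0,0]],
  [[0,0,0],[0,0,0]],
], claw=-1, grip_force=5)

```text
clock: 17.95
tool_pos: [0.5179, 0.1166, 0.0637]
eef_rot: [0.991, 0.131, -0.0, -0.0]
contact_force: [-0.8, 0.7, 3.2]
opening: 0.194
finger_force: 5.0
```

```bash
python3 go.py -91.8 80.3 64
```

```text
t 17.95 stage xy [-92.4  81.4] z 63.7  tooly ang(stage) -85.56  tilt z [-2.e-04  5.e-04 -1.e+00] F(stage) [-0.7  0.9  3.2]
tool shift cm [ 0.05  0.12 -0.03]
```

The knob is held, with the opening at about 17 mm. Now the arc.

Call:
step_arm([
  [[0.02,0.52,0],[0,0,-4.8]],
  [[0.02,0.52,0],[0,0,-4.8]],
  [[0.02,0.52,0],[0,0,-4.8]],
  [[0.02,0.52,0],[0,0,-4.8]],
  [[0.02,0.52,0],[0,0,-4.8]],
  [[0.02,0.52,0],[0,0,-4.8]],
  [[0.02,0.52,0],[0,0,-4.8]],
  [[0.02,0.52,0],[0,0,-4.8]],
  [[0,0,0],[0,0,0]],
])

```text
clock: 19.08
tool_pos: [0.5419, 0.0826, 0.0637]
eef_rot: [0.893, 0.449, 0.001, 0.0]
contact_force: [1.2, 1.2, 1.6]
opening: 0.196
finger_force: 5.0
```

```bash
python3 go.py -30 23 64
```

```text
t 19.07 stage xy [-75.1  43.5] z 63.7  tooly ang(stage) -47.24  tilt z [ 1.7e-03  6.0e-04 -1.0e+00] F(stage) [1.4 1.  1.6]
tool shift cm [ 1.92  4.57 -0.02]
```

Call:
step_arm([
  [[0.02,0.52,0],[0,0,-4.8]],
  [[0.02,0.52,0],[0,0,-4.8]],
  [[0.02,0.52,0],[0,0,-4.8]],
  [[0.02,0.52,0],[0,0,-4.8]],
  [[0.02,0.52,0],[0,0,-4.8]],
  [[0.02,0.52,0],[0,0,-4.8]],
  [[0.02,0.52,0],[0,0,-4.8]],
  [[0.02,0.52,0],[0,0,-4.8]],
  [[0.02,0.52,0],[0,0,-4.8]],
  [[0,0,0],[0,0,0]],
])

```text
clock: 20.32
tool_pos: [0.5855, 0.0713, 0.0637]
eef_rot: [0.665, 0.746, 0.001, -0.0]
contact_force: [-0.6, 2.6, 1.8]
opening: 0.197
finger_force: 5.0
```

```bash
python3 go.py -30 23 64
```

```text
t 20.32 stage xy [-34.3  24.5] z 63.7  tooly ang(stage) -4.07  tilt z [ 9.0e-04  1.2e-03 -1.0e+00] F(stage) [-0.1  2.6  1.8]
tool shift cm [-0.12  0.44 -0.03]
```

Call:
step_arm([
  [[0.01,0.2,0],[0,0,-2]],
  [[0.01,0.2,0],[0,0,-2]],
  [[0,0.2,0],[0,0,0]],
  [[0,0,0],[0,0,0]],
])

```text
clock: 20.82
tool_pos: [0.59, 0.0718, 0.0635]
eef_rot: [0.638, 0.77, -0.001, -0.001]
contact_force: [-2.6, 2.5, 4.8]
opening: 0.194
finger_force: 5.0
```

```bash
python3 go.py -30 23 64
```

```text
t 20.82 stage xy [-29.9  24.1] z 63.5  tooly ang(stage) 0.01  tilt z [-2.4e-03  2.0e-04 -1.0e+00] F(stage) [-2.1  3.   4.8]
tool shift cm [-0.11 -0.01 -0.05]
```

Angle is about 90° and resistance has begun. I'll push a little more to confirm the stop.

Call:
step_arm([
  [[0,0.2,0],[0,0,0]],
  [[0,0.2,0],[0,0,0]],
  [[0,0,0],[0,0,0]],
], grip_force=20)

```text
clock: 21.2
tool_pos: [0.5902, 0.0719, 0.0634]
eef_rot: [0.638, 0.77, -0.004, -0.004]
contact_force: [-10.0, 1.8, 11.1]
opening: 0.188
finger_force: 20.0
```

```bash
python3 go.py -30 23 64
```

```text
t 21.20 stage xy [-29.7  24.1] z 63.4  tooly ang(stage) -0.00  tilt z [-0.0102 -0.001  -0.9999] F(stage) [-9.5  3.6 11.1]
tool shift cm [-0.11 -0.04 -0.06]
```

Call:
step_arm([
  [[0,0.2,0],[0,0,0]],
  [[0,0.2,0],[0,0,0]],
  [[0,0,0],[0,0,0]],
])

```text
clock: 21.58
tool_pos: [0.5903, 0.0718, 0.0631]
eef_rot: [0.639, 0.77, -0.007, -0.006]
contact_force: [-16.2, 0.6, 17.3]
opening: 0.187
finger_force: 19.9
```

```bash
python3 go.py -30 23 64
```

```text
t 21.57 stage xy [-29.5  24.1] z 63.1  tooly ang(stage) -0.02  tilt z [-0.0181 -0.0023 -0.9998] F(stage) [-15.8   3.6  17.3]
tool shift cm [-0.11 -0.05 -0.09]
```

Hard stop confirmed. Now I'll ease off, open and lift clear.

Call:
step_arm([
  [[0,-0.4,0],[0,0,0]],
  [[0,-0.35,0],[0,0,0]],
  [[0,0,0],[0,0,0]],
], grip_force=5)

```text
clock: 21.95
tool_pos: [0.5901, 0.0715, 0.0629]
eef_rot: [0.638, 0.77, -0.001, -0.001]
contact_force: [-4.2, 2.2, -1.1]
opening: 0.195
finger_force: 5.0
```

Call:
step_arm([
  [[0,0,0],[0,0,0]],
  [[0,0,0],[0,0,0]],
  [[0,0,0],[0,0,0]],
  [[0,0,0],[0,0,0]],
  [[0,0,-2],[0,0,0]],
  [[0,0,-4],[0,0,0]],
  [[0,0,-5],[0,0,0]],
  [[-4,0,-5],[0,0,0]],
  [[0,0,0],[0,0,0]],
  [[0,0,0],[0,0,0]],
], claw=0.1)

```text
clock: 23.2
tool_pos: [0.5984, 0.0336, 0.2231]
eef_rot: [0.638, 0.77, 0.0, -0.0]
contact_force: [-1.2, 0.0, 0.3]
opening: 0.552
finger_force: 0.0
```

```bash
python3 go.py -30 23 64;python3 - <<'E'
from fit import *
from plant import vision
s=vision.snapshot("wrist")
cv2.imwrite("pics/w5.png",cv2.resize(s["img"][:,:,::-1],(800,600),interpolation=cv2.INTER_CUBIC))
E
```

```text
t 23.20 stage xy [-28.6 -15. ] z 223.1  tooly ang(stage) 0.00  tilt z [ 4.e-04  8.e-04 -1.e+00] F(stage) [-1.2  0.2  0.3]
tool shift cm [ 3.78 -0.15 15.91]
```

View pics/w5.png

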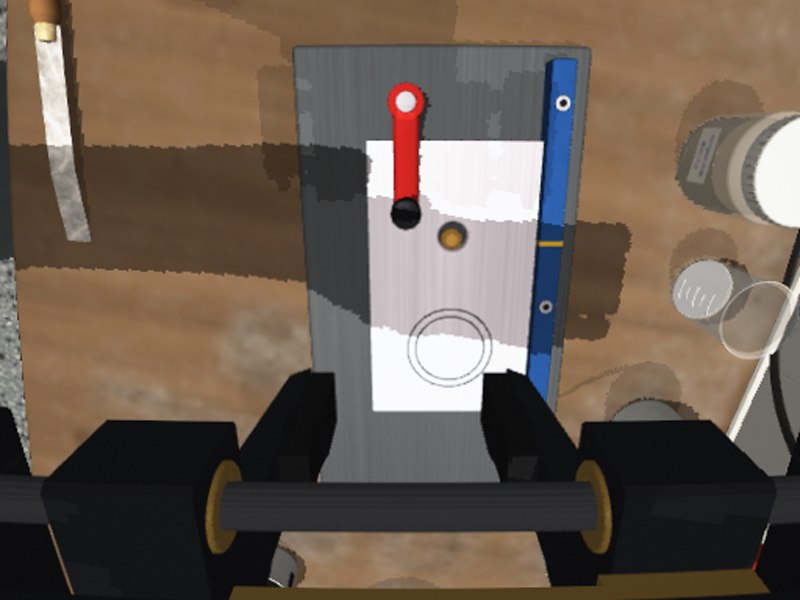

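The wrist view shows the latch straight across the carrier, from pivot (405,101) to knob (405,213). The carrier is flush on the fence and the brass pin shows in the hole at (453,237). The gripper is clear, so I'm handing in.

```bash
python3 -c "
from plant import finish_job;print(finish_job())"
```

```text
the job is handed in; nothing more can be done
None
```

The carrier is seated flat on the locating pin against the fence, the latch is swung to its stop and released, the gripper is clear, and the job was handed in at about 23 s; the hand-in returned no verdict.

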